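Dose one row of lens barrels from the scoop into the marked tray

ROBOT

A 6-joint arm with a two-finger parallel gripper is mounted at the origin on the work surface. World frame = base frame: x ahead of the robot, y to its left, z up, the work surface at z = 0. Lengths are in m, angles in rad, forces in N, time in s.
With the tool pointing down it reaches from about 0.375 to 0.925 m from the base axis. Payload 5.7 kg.
Tool frame: the origin (TCP) lies between the finger pads; the fingertips stand 17 mm ahead of it and the grasp point (between the pads) lies 2 mm behind it; z points along the fingers, x is the direction in which the jaws open and shut, and the axes are right-handed (so a half turn about z gives the same grasp; the last joint's range is limited). The gripper opens to 85 mm and grips with 20 to 120 N. Pads are 22 mm wide; open, the fingers measure 114 mm over their backs; the gripper's body (76 mm by 85 mm) begins 54 mm behind the grasp point. The pads swing forward as they close: fully open they stand 13 mm farther back than shut.
Start: joints at [-1.398, 0.359, 1.51, -0, 1.272, -0.115], TCP at [0.17, -0.575, 0.248] pointing down, gripper open.
Joint ranges: [-2.97, 2.97], [-1.01, 2.36], [0.21, 2.38], [-0.96, 4.11], [0.2, 2.71], [-2.98, 2.98]. Speed limits (rad/s): [2.39, 2.39, 3.14, 3.14, 3.14, 3.14].

INTERFACE

Orientations are given as a rotation vector (axis times angle).
In Python, from rig import ctrl, viewer gives the robot as it stands.
- The arm moves only by the shell command python3 -m creep 'ROWS'. ROWS is JSON, one flat list of numbers, 7 for each row, row after row: the shift along the tool's x, y, z as a fraction of full scale, then the turn, a rotation vector about the tool's x, y, z as a fraction of full scale, then the closure, from -1 (fully open) to 1 (shut). In form: [x, y, z, ax, ay, az, fingers, x, y, z, ax, ay, az, fingers, ...]. A call has exactly 8 rows; each row is the pose to reach, as a shift and turn from the pose commanded when the call began, along the tool's axes at that moment; what a row does not reach only later rows make up. Full scale, the value 1, is 0.1 m for a shift and pi/2 rad for a turn. A row lasts 1/12 s, in which the tool goes at most 41.7 mm and 7.16 degrees, less where a joint would pass 70% of its speed; a pose out of reach is approached as far as the arm can. A call with a number of a shift or a turn outside -1 to 1 is refused whole. A call with a gripper value outside its range is refused whole. The fingers move at their own pace and stop on an object; the grip force is fixed at half the most. Time passes only in rows, so rows that repeat a pose let the fingers close, or fill a call up. It gives the time, the measured TCP pose, the force and the opening at its end, in the units of the state.
- ctrl.state(): the state, without advancing time (a new reading comes with each control period).
- viewer.get_image(name): name is "side" or "top"; returns a dict with "image" (480x640x3 uint8, red, green, blue), "z_map" (480x640 float32, m along the optical axis (not along the pixel's ray), 0 where there is no reading), "intrinsics" (3x3 intrinsics, pixels), "k1" (the pictures are not rectified: a ray, as slopes to the right and down, at radius r is drawn at 1 + k1 r^2 times it, then the intrinsics apply), "camera_from_world" (4x4, takes a point from world to camera coordinates). Camera axes: x right, y down, z forward; pixel columns grow to the right and rows downward; lengths in m; the calibration is good to about 2 mm. A picture is of the moment at which its call begins.
- ctrl.close_job(): hands the job in, once; it reports no verdict.
The state is a dict: "time": time; "q": joint angles; "dq": joint speeds; "joint_torque": joint torques, N m; "ee_pos": TCP position; "orientation": TCP orientation; "force": force on the tool from outside, world axes, zero at the start; "wrist_torque": the same for the moment, N m; "grip_width": finger opening in m.
Only numpy, scipy, OpenCV 4.12 (cv2) and the standard library are available. Lean on these libraries where they do the work, as an engineer would, in place of code of your own. Each camera call takes 0.05 s, during which the arm holds its last target.

TASK

Pick up the scoop by its orange handle and tip its front row of three lens barrels, and only that row, out into the tray marked by the white card (the yellow card's tray stays empty); keep the scoop still at the pouring angle for a full second once all three are out, before you level it. Then stand the scoop back on its rubber mat with the back row still in it, without the fingers ever touching a barrel and without disturbing the jar, the screwdriver or the stack of trays.

Things in the scene. Friction and masses are not known exactly. Their poses are not given: they have to be found in the camera images.
- scoop: white dosing scoop: a cup open on top and at its mouth, 0.2 kg empty; origin on its underside, z up, -x towards the mouth. It runs from x = -62 mm (lip) to +20 mm (rear wall), 74 mm wide, walls 44 mm high. The floor has two steps, both rising towards the mouth: front (x = -62 to -26 mm) by 4 degrees, back (to +16 mm) by 20 degrees; three barrels stand side by side on each
- scoop_lip (a point): middle of the mouth's edge over which barrels leave: scoop x = -62, y = 0, z = 24 mm. Tipped mouth-down, a row slides once its floor slopes down by the friction angle, 19 to 31 degrees, unknown and different at each start: the front row at a scoop tilt of 23 to 35 degrees, the back row always 16 degrees later
- scoop_handle (a point): grip point in the scoop's orange handle, an upright block 16 mm thick (y), 40 mm long (x), 86 mm high behind the rear wall; the point is at scoop x = +58, y = 0, z = 62 mm: 24 mm below the handle's top, 38 mm behind the rear wall; axes as the scoop's
- pad: fixed grey-black rubber mat on which the scoop stands, 200 x 140 mm, 4 mm thick; origin at the centre of its underside; x along its long side
- tray_left: fixed blue open tray on the robot's left (+y), 150 x 150 mm, 32 mm high, 4 mm walls and floor; origin at the centre of its underside, on the bench; x and y along its sides
- tray_right: fixed blue open tray on the robot's right (-y), 150 x 150 mm, 32 mm high, 4 mm walls and floor; origin at the centre of its underside, on the bench; x and y along its sides
- white_card: white card that marks the tray to be filled; 60 x 40 mm, 3 mm thick, fixed flat on the bench just outside the outer side of one of the two trays, its centre 115 mm from that tray's centre (which of the trays changes from start to start, the other card lies at the other tray); origin at the centre of its underside
- yellow_card: yellow card that marks the tray on hold, to be left empty; 60 x 40 mm, 3 mm thick, fixed flat on the bench just outside the outer side of one of the two trays, its centre 115 mm from that tray's centre (which of the trays changes from start to start, the other card lies at the other tray); origin at the centre of its underside
- front1_mid (a point): lens barrel of the front row: black, 20 x 20 mm square flange 6 mm thick with a 17 mm round barrel on it, 15 mm high in all, about 30 g; point at its centre, half-way up; its z axis runs along the barrel, up as it stands in the scoop
- front2_mid (a point): lens barrel of the front row: black, 20 x 20 mm square flange 6 mm thick with a 17 mm round barrel on it, 15 mm high in all, about 30 g; point at its centre, half-way up; its z axis runs along the barrel, up as it stands in the scoop
- front3_mid (a point): lens barrel of the front row: black, 20 x 20 mm square flange 6 mm thick with a 17 mm round barrel on it, 15 mm high in all, about 30 g; point at its centre, half-way up; its z axis runs along the barrel, up as it stands in the scoop
- back1_mid (a point): lens barrel of the back row: black, 20 x 20 mm square flange 6 mm thick with a 17 mm round barrel on it, 15 mm high in all, about 30 g; point at its centre, half-way up; its z axis runs along the barrel, up as it stands in the scoop
- back2_mid (a point): lens barrel of the back row: black, 20 x 20 mm square flange 6 mm thick with a 17 mm round barrel on it, 15 mm high in all, about 30 g; point at its centre, half-way up; its z axis runs along the barrel, up as it stands in the scoop
- back3_mid (a point): lens barrel of the back row: black, 20 x 20 mm square flange 6 mm thick with a 17 mm round barrel on it, 15 mm high in all, about 30 g; point at its centre, half-way up; its z axis runs along the barrel, up as it stands in the scoop
- jar: bystander: amber jar with a yellow cap, 48 mm across, 65 mm high; origin at the centre of its underside
- driver: bystander: screwdriver lying on the bench, 160 mm long
- stack: bystander: short stack of lens trays, 114 x 154 mm, 38 mm high; origin at the centre of its underside
Mind the look-alikes: they are no part of the job. Several things look just like the scoop: the one meant starts farthest to the robot's right.

How it is judged:
On the way:
1. the front three barrels lie in the white card's tray and the back three in the scoop, while the scoop is held still at its pouring angle (at least 12 degrees) for half a second (((horizontal distance between white_card and tray_left below 0.2 m and x of front1_mid in the frame of tray_left between -0.073 and 0.073 m and y of front1_mid in the frame of tray_left between -0.073 and 0.073 m and z of front1_mid in the frame of tray_left between 0 and 0.05 m and x of front2_mid in the frame of tray_left between -0.073 and 0.073 m and y of front2_mid in the frame of tray_left between -0.073 and 0.073 m and z of front2_mid in the frame of tray_left between 0 and 0.05 m and x of front3_mid in the frame of tray_left between -0.073 and 0.073 m and y of front3_mid in the frame of tray_left between -0.073 and 0.073 m and z of front3_mid in the frame of tray_left between 0 and 0.05 m) or (horizontal distance between white_card and tray_right below 0.2 m and x of front1_mid in the frame of tray_right between -0.073 and 0.073 m and y of front1_mid in the frame of tray_right between -0.073 and 0.073 m and z of front1_mid in the frame of tray_right between 0 and 0.05 m and x of front2_mid in the frame of tray_right between -0.073 and 0.073 m and y of front2_mid in the frame of tray_right between -0.073 and 0.073 m and z of front2_mid in the frame of tray_right between 0 and 0.05 m and x of front3_mid in the frame of tray_right between -0.073 and 0.073 m and y of front3_mid in the frame of tray_right between -0.073 and 0.073 m and z of front3_mid in the frame of tray_right between 0 and 0.05 m)) and x of back1_mid in the frame of scoop between -0.062 and 0.02 m and y of back1_mid in the frame of scoop between -0.036 and 0.036 m and z of back1_mid in the frame of scoop between 0 and 0.05 m and x of back2_mid in the frame of scoop between -0.062 and 0.02 m and y of back2_mid in the frame of scoop between -0.036 and 0.036 m and z of back2_mid in the frame of scoop between 0 and 0.05 m and x of back3_mid in the frame of scoop between -0.062 and 0.02 m and y of back3_mid in the frame of scoop between -0.036 and 0.036 m and z of back3_mid in the frame of scoop between 0 and 0.05 m and angle between scoop's own z axis and vertical above 0.21 rad and angular speed of scoop below 0.25 rad/s), for 0.5 s.
At the end, for the whole second after the job is handed in: The three front-row barrels lie inside the tray that has the white card, the three back-row barrels are inside the scoop, and the scoop stands flat (within 3 degrees) on the rubber mat, its origin within 60 mm along and 50 mm across of the mat's centre; the scoop and all barrels are at rest (((horizontal distance between white_card and tray_left below 0.2 m and x of front1_mid in the frame of tray_left between -0.073 and 0.073 m and y of front1_mid in the frame of tray_left between -0.073 and 0.073 m and z of front1_mid in the frame of tray_left between 0 and 0.05 m and x of front2_mid in the frame of tray_left between -0.073 and 0.073 m and y of front2_mid in the frame of tray_left between -0.073 and 0.073 m and z of front2_mid in the frame of tray_left between 0 and 0.05 m and x of front3_mid in the frame of tray_left between -0.073 and 0.073 m and y of front3_mid in the frame of tray_left between -0.073 and 0.073 m and z of front3_mid in the frame of tray_left between 0 and 0.05 m) or (horizontal distance between white_card and tray_right below 0.2 m and x of front1_mid in the frame of tray_right between -0.073 and 0.073 m and y of front1_mid in the frame of tray_right between -0.073 and 0.073 m and z of front1_mid in the frame of tray_right between 0 and 0.05 m and x of front2_mid in the frame of tray_right between -0.073 and 0.073 m and y of front2_mid in the frame of tray_right between -0.073 and 0.073 m and z of front2_mid in the frame of tray_right between 0 and 0.05 m and x of front3_mid in the frame of tray_right between -0.073 and 0.073 m and y of front3_mid in the frame of tray_right between -0.073 and 0.073 m and z of front3_mid in the frame of tray_right between 0 and 0.05 m)) and x of back1_mid in the frame of scoop between -0.062 and 0.02 m and y of back1_mid in the frame of scoop between -0.036 and 0.036 m and z of back1_mid in the frame of scoop between 0 and 0.05 m and x of back2_mid in the frame of scoop between -0.062 and 0.02 m and y of back2_mid in the frame of scoop between -0.036 and 0.036 m and z of back2_mid in the frame of scoop between 0 and 0.05 m and x of back3_mid in the frame of scoop between -0.062 and 0.02 m and y of back3_mid in the frame of scoop between -0.036 and 0.036 m and z of back3_mid in the frame of scoop between 0 and 0.05 m and angle between scoop's own z axis and vertical below 0.06 rad and height (world z) of scoop below 0.009 m and x of scoop in the frame of pad between -0.06 and 0.06 m and y of scoop in the frame of pad between -0.05 and 0.05 m and linear speed of each of front1, front2, front3, back1, back2, back3, scoop below 0.02 m/s); the robot touches nothing.
It fails at once if a finger touches a barrel (contact force between the fingers and front1 above 0.3 N or contact force between the fingers and front2 above 0.3 N or contact force between the fingers and front3 above 0.3 N or contact force between the fingers and back1 above 0.3 N or contact force between the fingers and back2 above 0.3 N or contact force between the fingers and back3 above 0.3 N).
It fails at once if the jar, screwdriver or stack of trays is shifted by more than 20 mm (distance of any of jar, driver, stack from where it was at the start of the episode above 0.02 m).
It also fails if it takes over 72 s, if anything falls off the work surface, if the arm or the gripper's body presses on something with over 40 N, if the wrist force passes 120 N, or if a joint passes its speed limit or range.

## Working session

There is one attempt and no reset: what is moved stays moved. The work goes in short steps, Python scripts to look and compute and a shell command to move; the robot and the scene stay as the last step left them, time stands still between calls to the robot, and variables do not carry over. Pictures are saved under pics/ and viewed, and the job is handed in when it is done.

```bash
ls; mkdir -p pics; cat > h.py <<'E'
import numpy as np,cv2
from rig import ctrl,viewer
def snap(name,fn=None):
    d=viewer.get_image(name)
    if fn: cv2.imwrite('pics/'+fn,cv2.cvtColor(d['image'],cv2.COLOR_RGB2BGR))
    np.savez('/tmp/'+name+'.npz',**{k:np.asarray(v) for k,v in d.items()})
    return d
def load(name): return dict(np.load('/tmp/'+name+'.npz'))
def slopes(d,uv):
    K=np.asarray(d['intrinsics']);k1=float(d['k1'])
    return cv2.undistortPoints(np.asarray(uv,float).reshape(-1,1,2),K,np.array([k1,0,0,0,0.])).reshape(-1,2)
def ray(d,uv):
    s=slopes(d,uv);T=np.linalg.inv(np.asarray(d['camera_from_world']))
    return T[:3,3],np.c_[s,np.ones(len(s))]@T[:3,:3].T
def plane(d,uv,z):
    o,r=ray(d,uv);t=(z-o[2])/r[:,2];return o+r*t[:,None]
def depthpts(d):
    h,w=d['z_map'].shape
    v,u=np.mgrid[0:h,0:w];o,r=ray(d,np.c_[u.ravel(),v.ravel()])
    P=o+r*d['z_map'].ravel()[:,None];P[d['z_map'].ravel()==0]=np.nan
    return P.reshape(h,w,3)
def proj(d,P):
    T=np.asarray(d['camera_from_world']);p=np.atleast_2d(P)@T[:3,:3].T+T[:3,3]
    s=p[:,:2]/p[:,2:];s=s*(1+float(d['k1'])*(s**2).sum(1,keepdims=True));K=np.asarray(d['intrinsics'])
    return s*[K[0,0],K[1,1]]+K[:2,2]
E
python3 - <<'E'
from h import *
np.set_printoptions(precision=4,suppress=True)
print(ctrl.state())
for n in('top','side'):
    d=snap(n,n+'0.png');print(n,d['k1'],d['intrinsics'],np.linalg.inv(d['camera_from_world']))
E
```

```text
pics
{'time': 0.0, 'q': array([-1.3981,  0.3595,  1.5114,  0.    ,  1.2725, -0.1151]), 'dq': array([ 0.0016, -0.0026,  0.0001,  0.0001, -0.0001,  0.0014]), 'joint_torque': array([ -0.0018, -52.7627, -27.8625,  -0.0003,   0.0132,   0.    ]), 'ee_pos': array([ 0.1702, -0.5747,  0.2474]), 'orientation': array([-2.5161,  1.8791,  0.0021]), 'force': array([ 0.5546, -1.1342, -0.461 ]), 'wrist_torque': array([ 0.0101,  0.0299, -0.0162]), 'grip_width': 0.08525040959192713}
top -0.03732160401186508 [[530.7026   0.     326.9132]
 [  0.     530.7026 243.0068]
 [  0.       0.       1.    ]] [[ 0.0132 -0.9824  0.1863  0.4047]
 [-0.9999 -0.0131  0.0019  0.0137]
 [ 0.0005 -0.1863 -0.9825  1.0762]
 [ 0.      0.      0.      1.    ]]
side -0.1263726609417431 [[555.0983   0.     314.0562]
 [  0.     555.0983 232.2837]
 [  0.       0.       1.    ]] [[ 0.967  -0.174   0.186   0.3829]
 [-0.2547 -0.6533  0.7129 -0.8724]
 [-0.0025 -0.7368 -0.6761  0.9139]
 [ 0.      0.      0.      1.    ]]
```

View pics/top0.png

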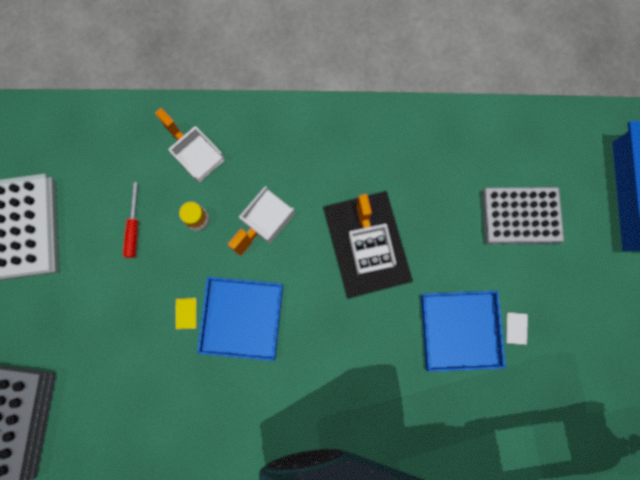

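View pics/side0.png

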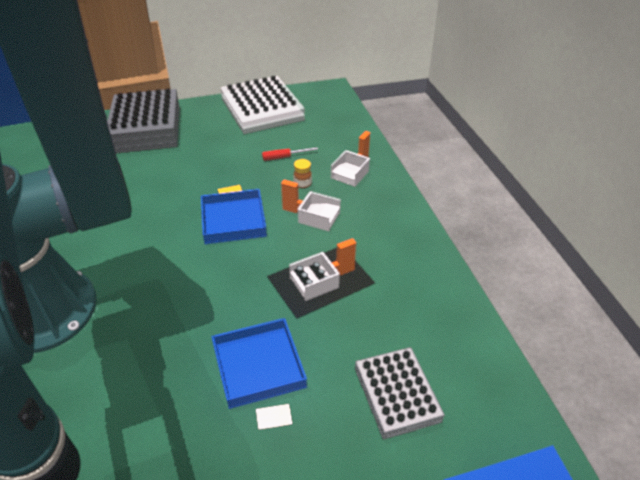

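The top view shows the target scoop on its mat at about (372,245), with the handle at (364,208) and the mouth pointing down the image. The white card (517,328) marks the right tray (462,330), and the stack is at (523,215). The scoop look-alikes are at (195,150) and (266,215). Next I'll measure these.

```bash
python3 - <<'E'
from h import *
np.set_printoptions(precision=4,suppress=True)
for n in('top','side'):
    d=load(n);P=depthpts(d);hsv=cv2.cvtColor(d['image'],cv2.COLOR_RGB2HSV)
    M={'orange':((5,150,100),(18,255,255)),'blue':((100,130,60),(125,255,255)),'white':((0,0,170),(180,40,255)),'black':((0,0,0),(180,90,50)),'yellow':((24,150,100),(34,255,255))}
    print('==',n)
    for c,(lo,hi) in M.items():
        m=cv2.inRange(hsv,lo,hi);N,L,S,C=cv2.connectedComponentsWithStats(m)
        for i in range(1,N):
            if S[i,4]<60: continue
            p=P[L==i];p=p[np.isfinite(p).all(1)]
            if len(p)==0: continue
            q=np.percentile(p,[1,50,99],axis=0)
            if c in('white','black') and (q[1][2]>.12 or S[i,4]>8000 or q[1][1]>.3): continue
            pl=plane(d,[C[i]],np.percentile(p[:,2],80))[0]
            r=cv2.minAreaRect(p[:,:2].astype(np.float32))
            print(c,C[i].round(),S[i,4],'med',q[1],'z',q[[0,2],2],'rect',np.round(r[0],4),np.round(r[1],3),round(r[2],1))
E
```

```text
== top
orange [168. 123.] 275 med [0.8359 0.3377 0.0821] z [0.0026 0.0887] rect [0.86   0.3568] [0.098 0.019] 38.6
orange [364. 211.] 182 med [ 0.6551 -0.0561  0.0641] z [-0.0012  0.0911] rect [ 0.6754 -0.0608] [0.076 0.031] 12.1
orange [243. 241.] 285 med [0.601  0.1798 0.0407] z [-0.0026  0.0868] rect [0.6118 0.1918] [0.042 0.056] 55.0
blue [628. 185.] 2782 med [ 0.7325 -0.5989  0.0456] z [-0.0005  0.0924] rect [ 0.7266 -0.6039] [0.253 0.043] 2.7
blue [240. 319.] 6084 med [0.4513 0.1882 0.0037] z [-0.0018  0.0334] rect [0.4513 0.1888] [0.159 0.153] 85.9
blue [462. 331.] 6226 med [ 0.4323 -0.2574  0.0038] z [-0.0014  0.0335] rect [ 0.434  -0.2585] [0.156 0.163] 3.1
white [198. 155.] 1159 med [0.788  0.2889 0.0201] z [0.004  0.0456] rect [0.7971 0.2981] [0.107 0.073] 44.2
white [510. 226.] 339 med [ 0.6216 -0.325   0.0291] z [0.0244 0.033 ] rect [ 0.6693 -0.3852] [0.107 0.148] 1.4
white [267. 215.] 1258 med [0.6625 0.1391 0.0197] z [-0.0007  0.045 ] rect [0.666  0.1418] [0.085 0.087] 51.8
white [366. 234.] 225 med [ 0.6246 -0.0639  0.0125] z [0.0027 0.05  ] rect [ 0.6292 -0.064 ] [0.
[... 1865 characters left out ...]
ct [ 0.5968 -0.0477] [0.106 0.125] 12.7
white [505. 309.] 132 med [ 1.4491  0.2571 -0.7481] z [-0.7593 -0.738 ] rect [1.4548 0.2645] [0.085 0.07 ] 43.0
white [540. 339.] 84 med [ 1.5093  0.0924 -0.7491] z [-0.7583 -0.7395] rect [1.5079 0.0881] [0.061 0.041] 23.9
white [398. 391.] 1876 med [ 0.6601 -0.3925  0.0311] z [0.0273 0.039 ] rect [ 0.6679 -0.383 ] [0.112 0.154] 1.1
white [274. 416.] 729 med [ 0.4379 -0.3675  0.0041] z [0.     0.0081] rect [ 0.4382 -0.3666] [0.046 0.062] 84.9
yellow [302. 163.] 107 med [0.6532 0.2873 0.0667] z [0.0625 0.0702] rect [0.6498 0.3268] [0.036 0.114] 4.3
yellow [230. 189.] 88 med [0.4612 0.3099 0.005 ] z [0.0003 0.0087] rect [0.458  0.3112] [0.024 0.058] 88.0
```

```bash
python3 - <<'E'
from h import *
np.set_printoptions(precision=4,suppress=True)
for n in('top','side'):
    d=load(n);P=depthpts(d);hsv=cv2.cvtColor(d['image'],cv2.COLOR_RGB2HSV)
    near=(abs(P[...,0]-.62)<.11)&(abs(P[...,1]+.065)<.07)
    o=(cv2.inRange(hsv,(5,120,80),(20,255,255))>0)&near
    t=o&(P[...,2]>.082)
    v,u=np.nonzero(t)
    p=plane(d,np.c_[u,v],.09); r=cv2.minAreaRect(p[:,:2].astype(np.float32)); print(n,'handle top',r,len(p), 'z med',np.median(P[t][:,2]), 'depth mean',P[t].mean(0))
    # cup rim: white pixels at z>.038
    w=(cv2.inRange(hsv,(0,0,110),(180,60,255))>0)&near&(P[...,2]>.040)&(P[...,2]<.056)
    v,u=np.nonzero(w);p=plane(d,np.c_[u,v],.048)
    r=cv2.minAreaRect(p[:,:2].astype(np.float32)); print(n,'rim',r,len(p),'z',np.median(P[w][:,2])); print(cv2.boxPoints(r))
    img=cv2.cvtColor(d['image'],cv2.COLOR_RGB2BGR)
    c=(364,235) if n=='top' else (322,275)
    a=img[c[1]-50:c[1]+50,c[0]-65:c[0]+65];cv2.imwrite('pics/%s_crop.png'%n,cv2.resize(a,None,fx=6,fy=6,interpolation=cv2.INTER_CUBIC))
E
```

```text
top handle top ((0.6666159629821777, -0.054803699254989624), (0.04083958640694618, 0.016394976526498795), 13.563590049743652) 175 z med 0.08876241013514519 depth mean [ 0.6671 -0.0549  0.0886]
top rim ((0.5920936465263367, -0.07220955938100815), (0.0802868902683258, 0.0751182958483696), 13.678544044494629) 311 z 0.04564904759391175
[[ 0.5442 -0.0452]
 [ 0.562  -0.1182]
 [ 0.64   -0.0992]
 [ 0.6222 -0.0262]]
side handle top ((0.6668124794960022, -0.0596381276845932), (0.04386119917035103, 0.023112352937459946), 12.78143310546875) 144 z med 0.08997179073611433 depth mean [ 0.6669 -0.059   0.0892]
side rim ((0.5912992358207703, -0.0767076164484024), (0.08462567627429962, 0.08289851993322372), 12.845152854919434) 431 z 0.045531518503736046
[[ 0.5408 -0.0457]
 [ 0.5593 -0.1265]
 [ 0.6418 -0.1077]
 [ 0.6233 -0.0269]]
```

View pics/top_crop.png

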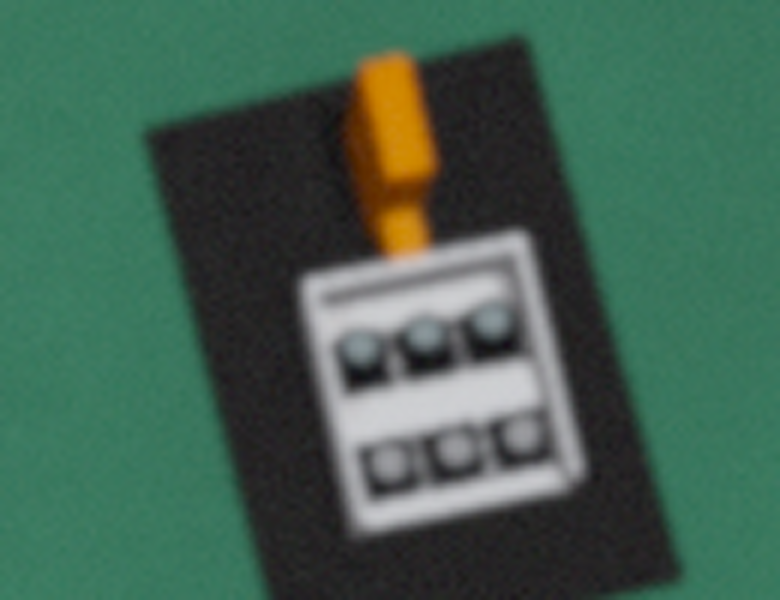

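View pics/side_crop.png

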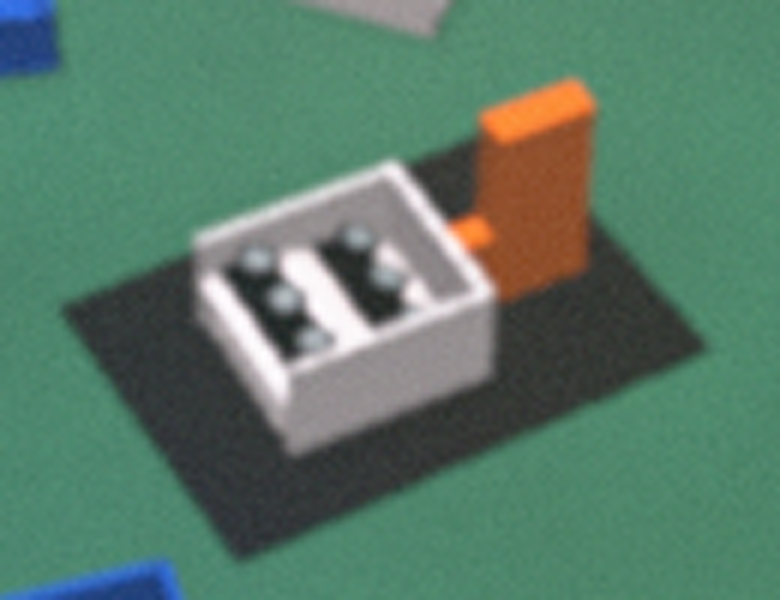

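The scoop yaw is 13.5° and the handle top is at (0.667, -0.055, 0.09). The two views agree, and so does the rim size of 80 x 75 mm. The white tray is at (0.434, -0.2585). I'm moving towards the handle.

```bash

python3 -m creep '[-0.06,-0.11,0.01,0,0,0.0,-1, -0.12,-0.22,0.02,0,0,0.01,-1, -0.18,-0.33,0.03,0,0,0.015,-1, -0.25,-0.44,0.05,0,0,0.02,-1, -0.31,-0.55,0.06,0,0,0.025,-1, -0.37,-0.66,0.07,0,0,0.03,-1, -0.43,-0.77,0.08,0,0,0.033,-1, -0.5,-0.89,0.1,0,0,0.033,-1]'
python3 -m creep '[-0.06,-0.11,0.01,0,0,0.0,-1, -0.12,-0.22,0.02,0,0,0,-1, -0.18,-0.33,0.03,0,0,0,-1, -0.25,-0.44,0.05,0,0,0,-1, -0.31,-0.55,0.06,0,0,0,-1, -0.37,-0.66,0.07,0,0,0,-1, -0.43,-0.77,0.08,0,0,0,-1, -0.5,-0.89,0.1,0,0,0,-1]'
```

```text
time: 0.77
ee_pos: [0.2423, -0.5011, 0.2382]
orientation: [-2.467, 1.945, 0.0]
force: [-0.3, 0.3, -0.1]
grip_width: 0.0855
time: 1.43
ee_pos: [0.3172, -0.4322, 0.2284]
orientation: [2.467, -1.945, 0.001]
force: [0.5, -0.5, 0.8]
grip_width: 0.0851
```

```bash

python3 -m creep '[-0.06,-0.12,0.01,0,0,0.0,-1, -0.12,-0.25,0.02,0,0,0,-1, -0.18,-0.37,0.03,0,0,0,-1, -0.25,-0.5,0.05,0,0,0,-1, -0.31,-0.62,0.06,0,0,0,-1, -0.37,-0.75,0.07,0,0,0,-1, -0.43,-0.87,0.08,0,0,0,-1, -0.5,-1,0.1,0,0,0,-1]'
python3 -m creep '[-0.06,-0.12,0.01,0,0,0.0,-1, -0.12,-0.25,0.02,0,0,0,-1, -0.18,-0.37,0.03,0,0,0,-1, -0.25,-0.5,0.05,0,0,0,-1, -0.31,-0.62,0.06,0,0,0,-1, -0.37,-0.75,0.07,0,0,0,-1, -0.43,-0.87,0.08,0,0,0,-1, -0.5,-1,0.1,0,0,0,-1]'
python3 -m creep '[-0.06,-0.12,0.01,0,0,0.0,-1, -0.12,-0.25,0.02,0,0,0,-1, -0.18,-0.37,0.03,0,0,0,-1, -0.25,-0.5,0.05,0,0,0,-1, -0.31,-0.62,0.06,0,0,0,-1, -0.37,-0.75,0.07,0,0,0,-1, -0.43,-0.87,0.08,0,0,0,-1, -0.5,-1,0.1,0,0,0,-1]'
cat > go.py <<'E'
import sys
from h import *
from scipy.spatial.transform import Rotation as R
s=ctrl.state();t=np.array([float(a) for a in sys.argv[1:4]])
Rm=R.from_rotvec(s['orientation']);M=Rm.as_matrix()
print('tool axes',M.T.round(3).tolist())
print('shift/0.1 (tool):',(M.T@(t-s['ee_pos'])/0.1).round(3))
if len(sys.argv)>4:
    yaw,tilt=np.radians([float(a) for a in sys.argv[4:6]])
    T=np.array([[np.sin(yaw),-np.cos(yaw),0],[-np.cos(yaw),-np.sin(yaw),0],[0,0,-1]]).T
    Rt=R.from_matrix(T)*R.from_rotvec([tilt,0,0])
    print('turn/(pi/2):',((Rm.inv()*Rt).as_rotvec()/(np.pi/2)).round(4))
E
python3 go.py 0.667 -0.055 0.064 13.5 0
```

```text
time: 2.1
ee_pos: [0.4029, -0.36, 0.2184]
orientation: [2.467, -1.944, 0.001]
force: [-0.2, 0.5, 0.1]
grip_width: 0.0854
time: 2.77
ee_pos: [0.4884, -0.288, 0.2084]
orientation: [2.467, -1.945, 0.0]
force: [0.2, -0.1, 0.2]
grip_width: 0.0852
time: 3.43
ee_pos: [0.5741, -0.216, 0.1983]
orientation: [-2.467, 1.945, -0.001]
force: [-0.7, 0.2, 0.5]
grip_width: 0.0851
tool axes [[0.234, -0.972, 0.0], [-0.972, -0.234, -0.0], [0.0, -0.0, -1.0]]
shift/0.1 (tool): [-1.349 -1.279  1.343]
turn/(pi/2): [-0.0002 -0.0002  0.0001]
```

```bash

python3 -m creep '[-0.08,-0.08,0.02,0,0,0,-1, -0.17,-0.16,0.04,0,0,0,-1, -0.25,-0.24,0.06,0,0,0,-1, -0.34,-0.32,0.08,0,0,0,-1, -0.42,-0.4,0.1,0,0,0,-1, -0.51,-0.48,0.12,0,0,0,-1, -0.6,-0.56,0.14,0,0,0,-1, -0.68,-0.64,0.15,0,0,0,-1]'
python3 -m creep '[-0.08,-0.08,0.02,0,0,0,-1, -0.17,-0.16,0.04,0,0,0,-1, -0.25,-0.24,0.06,0,0,0,-1, -0.34,-0.32,0.08,0,0,0,-1, -0.42,-0.4,0.1,0,0,0,-1, -0.51,-0.48,0.12,0,0,0,-1, -0.6,-0.57,0.14,0,0,0,-1, -0.67,-0.64,0.15,0,0,0,-1]'
python3 go.py 0.667 -0.055 0.064 13.5 0
python3 - <<'E'
from h import *
d=snap('top','top1.png');d=snap('side','side1.png')
E
```

```text
time: 4.1
ee_pos: [0.6195, -0.1344, 0.1829]
orientation: [2.467, -1.944, -0.001]
force: [0.2, -0.3, -1.1]
grip_width: 0.0853
time: 4.77
ee_pos: [0.6664, -0.0541, 0.1679]
orientation: [-2.468, 1.944, 0.001]
force: [-0.7, -0.6, -0.5]
grip_width: 0.0855
tool axes [[0.234, -0.972, -0.0], [-0.972, -0.234, 0.0], [-0.0, 0.0, -1.0]]
shift/0.1 (tool): [ 0.01  -0.004  1.039]
turn/(pi/2): [0.0001 0.0003 0.0004]
```

View pics/side1.png

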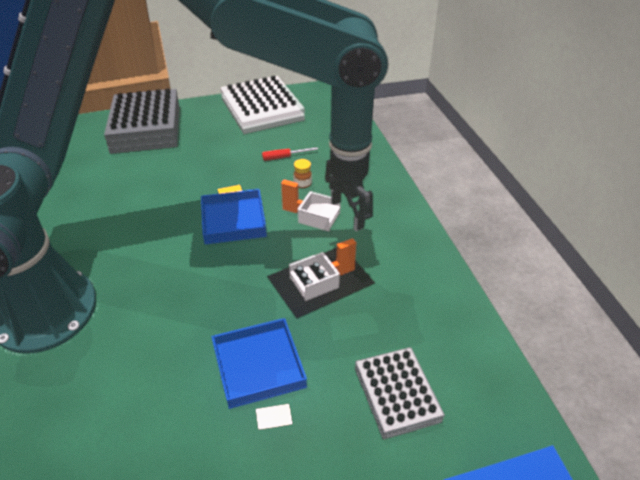

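View pics/top1.png

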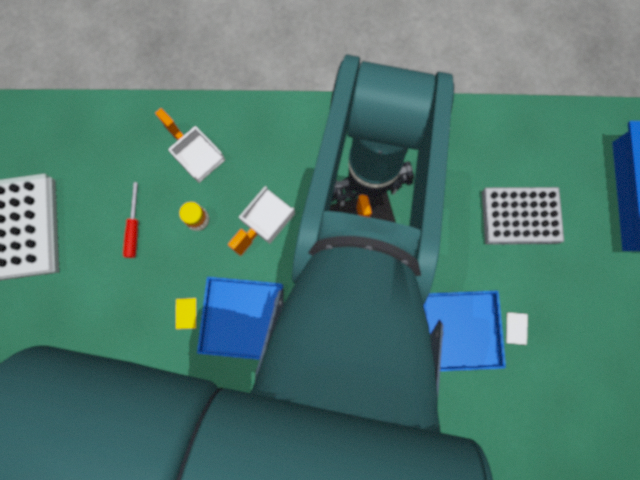

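The gripper is right over the orange handle: in the side view the fingers are at (350,205) above the handle at (345,256). I'm descending now.

```bash

python3 -m creep '[0,0,0.12,0,0,0,-1, 0,0,0.25,0,0,0,-1, 0,0,0.38,0,0,0,-1, 0.01,0,0.51,0,0,0,-1, 0.01,0,0.64,0,0,0,-1, 0.01,0,0.77,0,0,0,-1, 0.01,0,0.89,0,0,0,-1, 0.01,0,1,0,0,0,-1]'
python3 -m creep '[0,0,0.02,0,0,0,-1, 0,0,0.03,0,0,0,-0.5, 0,0,0.03,0,0,0,0, 0,0,0.03,0,0,0,0.5, 0,0,0.03,0,0,0,1, 0,0,0.03,0,0,0,1, 0,0,0.03,0,0,0,1, 0,0,0.03,0,0,0,1]'
python3 - <<'E'
from h import *
d=snap('side','side2.png')
print(ctrl.state()['grip_width'],ctrl.state()['force'])
img=cv2.imread('pics/side2.png');cv2.imwrite('pics/side2c.png',cv2.resize(img[200:340,240:440],None,fx=4,fy=4))
E
```

```text
time: 5.53
ee_pos: [0.6656, -0.0566, 0.0667]
orientation: [2.467, -1.945, -0.001]
force: [0.2, -0.7, -0.5]
grip_width: 0.0851
time: 6.2
ee_pos: [0.6666, -0.0565, 0.0661]
orientation: [-2.467, 1.944, -0.002]
force: [-0.1, 0.1, 3.5]
grip_width: 0.0152
0.015493795517927105 [-0.66025009 -0.52071143  5.02584968]
```

View pics/side2c.png

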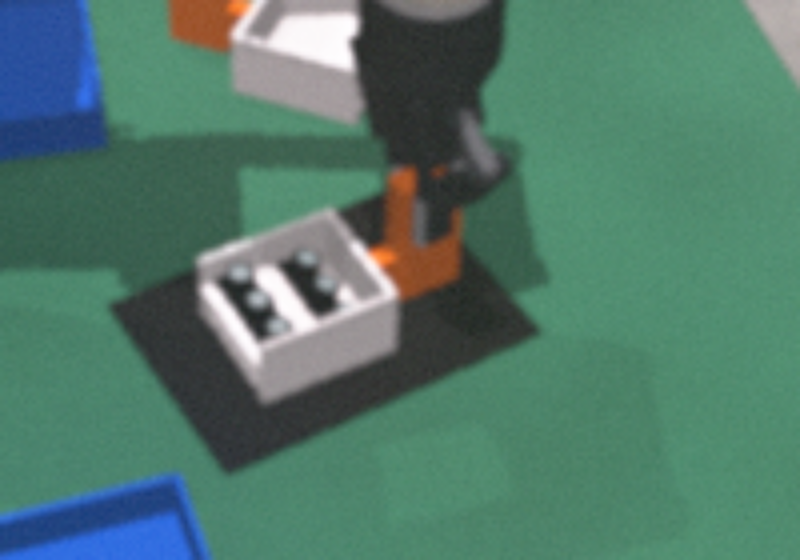

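The grip is at 15.5 mm, matching the 16 mm handle, and the row positions in the scoop haven't changed. I'm lifting now.

```bash

python3 -m creep '[0,0,-0.05,0,0,0,1, 0,0,-0.12,0,0,0,1, 0,0,-0.25,0,0,0,1, 0,0,-0.4,0,0,0,1, 0,0,-0.56,0,0,0,1, 0,0,-0.72,0,0,0,1, 0,0,-0.85,0,0,0,1, 0,0,-0.9,0,0,0,1]'
python3 - <<'E'
from h import *
d=snap('side','side3.png')
print(ctrl.state())
img=cv2.imread('pics/side3.png');cv2.imwrite('pics/side3c.png',cv2.resize(img[160:300,240:440],None,fx=4,fy=4))
E
```

```text
time: 6.92
ee_pos: [0.6673, -0.0567, 0.1584]
orientation: [-2.466, 1.943, -0.005]
force: [0.8, 0.2, -4.2]
grip_width: 0.0155
{'time': 6.9667, 'q': array([-1.87855180e-01,  5.37907280e-01,  1.44731898e+00,  1.27896280e-04,
        1.15225463e+00,  1.14686616e+00]), 'dq': array([ 0.00032436,  0.02207272,  0.02269022,  0.0004435 , -0.03824372,
        0.00074952]), 'joint_torque': array([-7.13595562e-02, -6.14054990e+01, -2.50716823e+01, -9.94521892e-02,
        4.55312971e-01,  3.09257739e-03]), 'ee_pos': array([ 0.6674215 , -0.05669839,  0.15830639]), 'orientation': array([-2.46596312,  1.94320142, -0.00564198]), 'force': array([ 0.78764008, -0.48843979, -3.33528978]), 'wrist_torque': array([ 0.0006792 , -0.25595483,  0.00119399]), 'grip_width': 0.01580397108751806}
```

View pics/side3c.png

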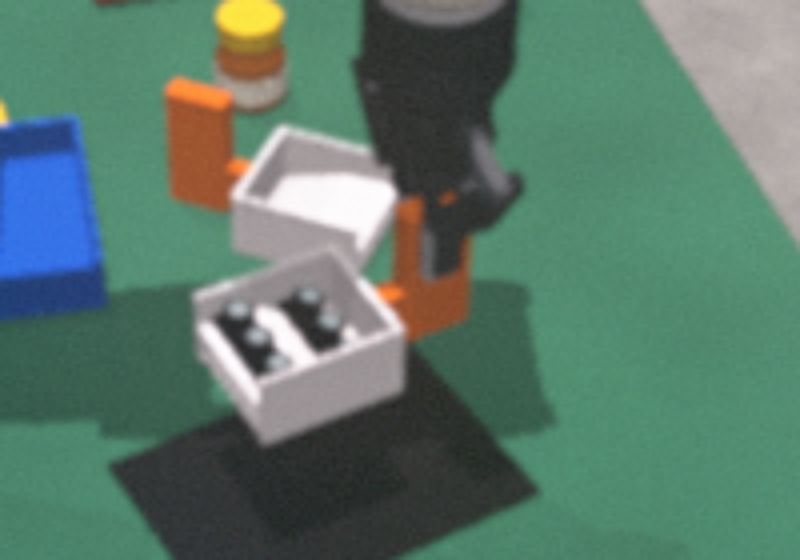

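```bash
cat > tilt.py <<'E'
from h import *
from scipy.spatial.transform import Rotation as R
def tilt(d=None,verbose=True):
    # rim plane of cup via depth: project expected rim lines, sample depth pts near; fit plane robustly
    s=ctrl.state();M=R.from_rotvec(s['orientation']).as_matrix()
    P=depthpts(d);L=(P-s['ee_pos'])@M   # tool coords: x across, y mouth, z down
    X,Y,Z=-L[...,1],L[...,0],-L[...,2]  # scoop-ish: X rear+, Z up
    X=X+.058;Z=Z+.0615
    hsv=cv2.cvtColor(d['image'],cv2.COLOR_RGB2HSV)
    w=(hsv[...,1]<70)&(hsv[...,2]>90)&(X>-.07)&(X<.025)&(abs(Y)<.042)&(abs(abs(Y)-.0355)<.006)&(abs(Z-.044)<.014)
    # keep highest Z per X-bin & side -> rim
    out=[]
    for sgn in(1,-1):
        q=w&(Y*sgn>0);x,z=X[q],Z[q]
        b=np.digitize(x,np.arange(-.06,.02,.008));bx=[];bz=[]
        for k in range(1,11):
            if (b==k).sum()>4: bx.append(np.median(x[b==k]));bz.append(np.percentile(z[b==k],75))
        if len(bx)>3:
            c=np.polyfit(bx,bz,1);out.append((sgn,round(np.degrees(np.arctan(c[0])),2),round(np.polyval(c,-.02),4),len(bx)))
    return out
E
python3 - <<'E'
from tilt import *
for n in('side','top'):
    d=load('side') if n=='side' else snap('top','top3.png')
    print(n,tilt(d))
E
```

```text
side [(1, np.float64(0.28), np.float64(0.0425), 10), (-1, np.float64(-0.34), np.float64(0.0425), 10)]
top []
```

The scoop is level with the tool to within 0.4°. Now I'm moving it towards the tray, smoothly.

```bash

python3 -m creep '[0.02,0.02,0,0,0,0,1, 0.07,0.06,0,0,0,0,1, 0.15,0.14,0,0,0,0,1, 0.26,0.23,0,0,0,0,1, 0.37,0.33,0,0,0,0,1, 0.48,0.43,0,0,0,0,1, 0.59,0.53,0,0,0,0,1, 0.7,0.63,0,0,0,0,1]'
python3 -m creep '[0.11,0.1,0,0,0,0,1, 0.22,0.2,0,0,0,0,1, 0.33,0.3,0,0,0,0,1, 0.44,0.4,0,0,0,0,1, 0.55,0.5,0,0,0,0,1, 0.64,0.58,0,0,0,0,1, 0.7,0.63,0,0,0,0,1, 0.72,0.65,0,0,0,0,1]'
python3 go.py 0.5575 -0.2285 0.145 13.5 18
python3 - <<'E'
from tilt import *
d=snap('side','side4.png');print(tilt(d))
E
```

```text
time: 7.68
ee_pos: [0.62, -0.1411, 0.1552]
orientation: [2.467, -1.945, -0.0]
force: [-0.5, -0.5, -4.0]
grip_width: 0.0152
time: 8.35
ee_pos: [0.5742, -0.2259, 0.1553]
orientation: [2.466, -1.946, 0.0]
force: [0.3, -0.3, -4.1]
grip_width: 0.0155
tool axes [[0.233, -0.973, 0.0], [-0.973, -0.233, 0.0], [0.0, -0.0, -1.0]]
shift/0.1 (tool): [-0.014  0.169  0.103]
turn/(pi/2): [ 0.2    -0.0002 -0.0005]
[(1, np.float64(-0.6), np.float64(0.0434), 10), (-1, np.float64(0.93), np.float64(0.0427), 10)]
```

View pics/side4.png

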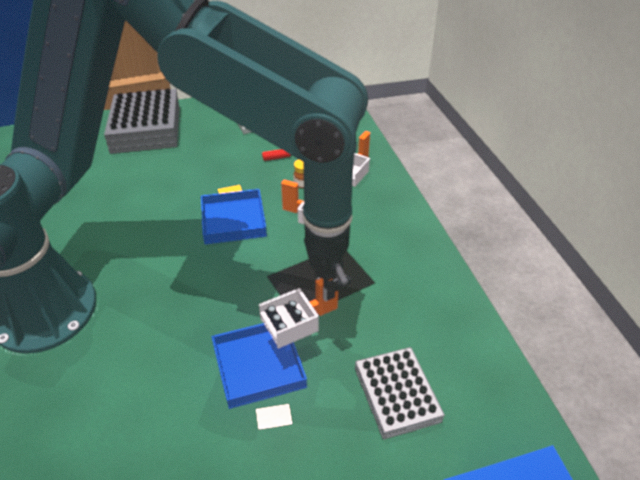

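The scoop is over the tray's near edge at (288,318) in the side view, and the barrels are all in place. I'm tilting to 18°, still below the sliding range.

```bash

python3 -m creep '[0,0.01,0,0.01,0,0,1, 0,0.03,0.02,0.03,0,0,1, 0,0.06,0.03,0.06,0,0,1, 0,0.09,0.05,0.1,0,0,1, -0.01,0.12,0.07,0.14,0,0,1, -0.01,0.14,0.09,0.17,0,0,1, -0.01,0.16,0.1,0.19,0,0,1, -0.01,0.17,0.1,0.2,0,0,1]'
python3 -m creep '[0,0,0,0,0,0,1, 0,0,0,0,0,0,1, 0,0,0,0,0,0,1, 0,0,0,0,0,0,1, 0,0,0,0,0,0,1, 0,0,0,0,0,0,1, 0,0,0,0,0,0,1, 0,0,0,0,0,0,1]'
cat > look.py <<'E'
import sys
from tilt import *
n=sys.argv[1];s=ctrl.state();M=R.from_rotvec(s['orientation']).as_matrix()
print('tool tilt',np.degrees(np.arccos(-M[2,2])).round(2),'ee',s['ee_pos'].round(4))
d=snap('side','s_%s.png'%n);print('scoop rel tool',tilt(d))
img=cv2.imread('pics/s_%s.png'%n);cv2.imwrite('pics/s_%sc.png'%n,cv2.resize(img[270:410,200:370],None,fx=4,fy=4,interpolation=cv2.INTER_CUBIC))
th=np.arccos(-M[2,2])
for dt in (1,2,3):
    t=th+np.radians(dt);f=lambda a:np.array([.12*np.cos(a)-.0375*np.sin(a),-.12*np.sin(a)-.0375*np.cos(a)])
    df,du=-(f(t)-f(th))   # tool moves opposite to lip motion: forward, up
    # tool y = fwd cos - up sin ... in tool axes at tilt th
    y=df*np.cos(th)-du*np.sin(th); z=-df*np.sin(th)-du*np.cos(th)
    print('+%d deg: y %.3f z %.3f ax %.4f'%(dt,y*10,z*10,dt/90))
E
python3 look.py 18
```

```text
time: 9.07
ee_pos: [0.5567, -0.2264, 0.1448]
orientation: [-2.262, 1.783, -0.281]
force: [0.4, -0.9, -3.6]
grip_width: 0.0154
time: 9.73
ee_pos: [0.5581, -0.2274, 0.1453]
orientation: [-2.263, 1.783, -0.282]
force: [-0.5, -0.3, -3.7]
grip_width: 0.0152
tool tilt 18.0 ee [ 0.5581 -0.2274  0.1453]
scoop rel tool [(1, np.float64(-0.05), np.float64(0.044), 10), (-1, np.float64(0.29), np.float64(0.0434), 10)]
+1 deg: y 0.007 z -0.021 ax 0.0111
+2 deg: y 0.014 z -0.042 ax 0.0222
+3 deg: y 0.021 z -0.062 ax 0.0333
```

View pics/s_18c.png

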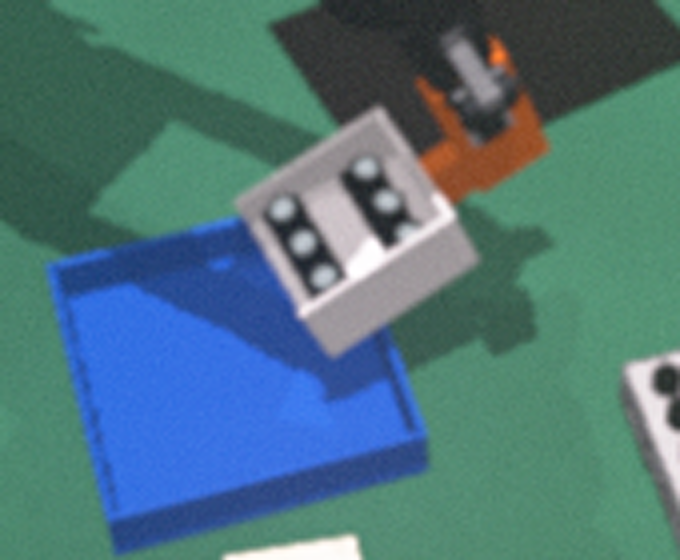

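The scoop is at 18° with all six barrels in place, and its lip is well inside the tray. I'll raise the tilt in small steps, looking after each.

```bash

python3 -m creep '[0,0.005,-0.015,0.008,0,0,1, 0,0.01,-0.03,0.016,0,0,1, 0,0.015,-0.045,0.024,0,0,1, 0,0.02,-0.06,0.032,0,0,1, 0,0.025,-0.075,0.039,0,0,1, 0,0.028,-0.083,0.0444,0,0,1, 0,0.028,-0.083,0.0444,0,0,1, 0,0.028,-0.083,0.0444,0,0,1]'
python3 -m creep '[0,0.003,-0.01,0.005,0,0,1, 0,0.006,-0.018,0.01,0,0,1, 0,0.01,-0.03,0.016,0,0,1, 0,0.014,-0.041,0.0222,0,0,1, 0,0.014,-0.041,0.0222,0,0,1, 0,0.014,-0.041,0.0222,0,0,1, 0,0.014,-0.041,0.0222,0,0,1, 0,0.014,-0.041,0.0222,0,0,1]'
python3 look.py 24
```

```text
time: 10.45
ee_pos: [0.5527, -0.2289, 0.1524]
orientation: [-2.215, 1.746, -0.339]
force: [0.0, -0.9, -4.4]
grip_width: 0.0155
time: 11.12
ee_pos: [0.5502, -0.2294, 0.1556]
orientation: [-2.191, 1.727, -0.367]
force: [0.0, 0.2, -4.4]
grip_width: 0.0153
tool tilt 23.99 ee [ 0.5502 -0.2294  0.1556]
scoop rel tool [(1, np.float64(-0.13), np.float64(0.0436), 10), (-1, np.float64(-0.73), np.float64(0.0434), 10)]
+1 deg: y 0.007 z -0.021 ax 0.0111
+2 deg: y 0.014 z -0.042 ax 0.0222
+3 deg: y 0.021 z -0.062 ax 0.0333
```

View pics/s_24c.png

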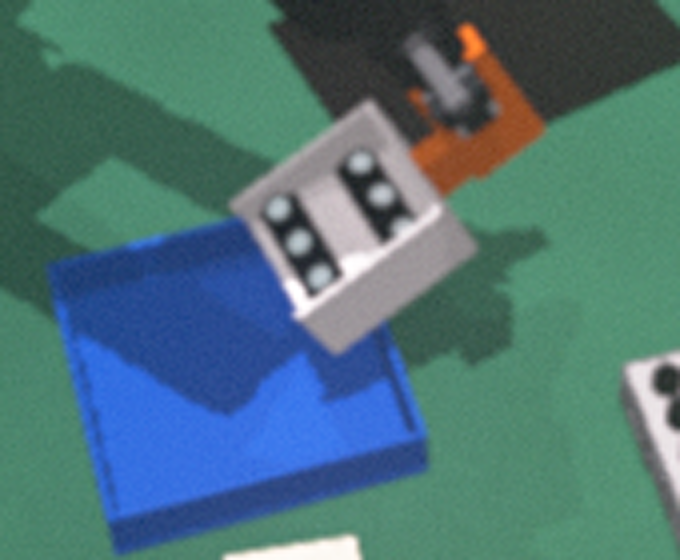

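At 24°, nothing has moved. I'm adding 2°.

```bash

python3 -m creep '[0,0.003,-0.01,0.005,0,0,1, 0,0.006,-0.018,0.01,0,0,1, 0,0.01,-0.03,0.016,0,0,1, 0,0.014,-0.041,0.0222,0,0,1, 0,0.014,-0.041,0.0222,0,0,1, 0,0.014,-0.041,0.0222,0,0,1, 0,0.014,-0.041,0.0222,0,0,1, 0,0.014,-0.041,0.0222,0,0,1]'
python3 look.py 26
```

```text
time: 11.83
ee_pos: [0.5474, -0.2301, 0.1588]
orientation: [-2.167, 1.707, -0.394]
force: [0.2, -0.0, -4.3]
grip_width: 0.0154
tool tilt 25.99 ee [ 0.5474 -0.2301  0.1588]
scoop rel tool [(1, np.float64(1.05), np.float64(0.0437), 10), (-1, np.float64(0.88), np.float64(0.043), 10)]
+1 deg: y 0.007 z -0.021 ax 0.0111
+2 deg: y 0.014 z -0.042 ax 0.0222
+3 deg: y 0.021 z -0.062 ax 0.0333
```

View pics/s_26c.png

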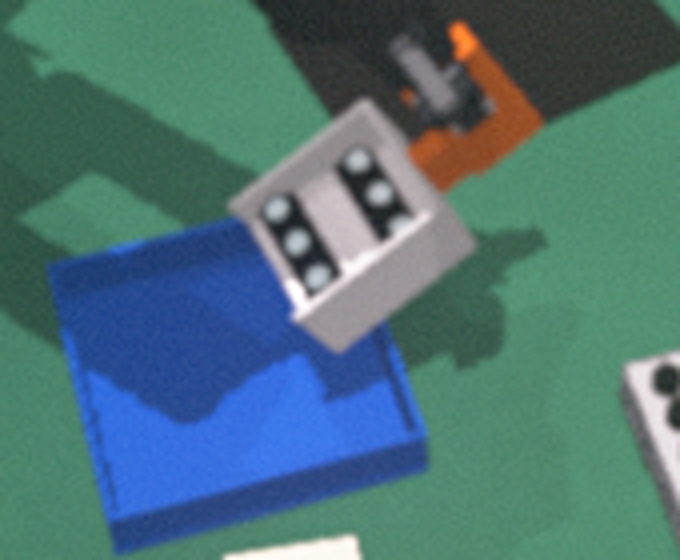

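Still nothing has moved at 26°. I'm adding another 2°.

```bash

python3 -m creep '[0,0.003,-0.01,0.005,0,0,1, 0,0.006,-0.018,0.01,0,0,1, 0,0.01,-0.03,0.016,0,0,1, 0,0.014,-0.041,0.0222,0,0,1, 0,0.014,-0.041,0.0222,0,0,1, 0,0.014,-0.041,0.0222,0,0,1, 0,0.014,-0.041,0.0222,0,0,1, 0,0.014,-0.041,0.0222,0,0,1]'
python3 look.py 28
```

```text
time: 12.55
ee_pos: [0.5444, -0.2308, 0.1619]
orientation: [-2.142, 1.688, -0.421]
force: [0.1, -0.1, -4.2]
grip_width: 0.0153
tool tilt 27.99 ee [ 0.5444 -0.2308  0.1619]
scoop rel tool [(1, np.float64(1.38), np.float64(0.0436), 10), (-1, np.float64(-0.38), np.float64(0.0426), 10)]
+1 deg: y 0.007 z -0.021 ax 0.0111
+2 deg: y 0.014 z -0.042 ax 0.0222
+3 deg: y 0.021 z -0.062 ax 0.0333
```

View pics/s_28c.png

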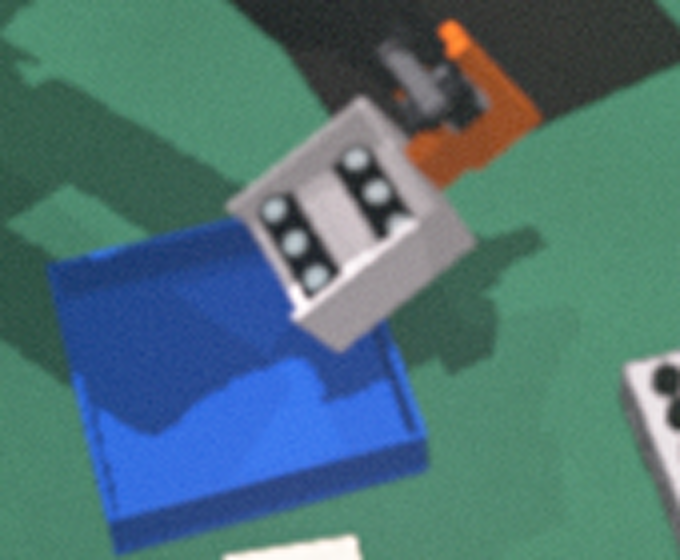

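Both rows still stand at 28°. I'm going up another 2°.

```bash

python3 -m creep '[0,0.003,-0.01,0.005,0,0,1, 0,0.006,-0.018,0.01,0,0,1, 0,0.01,-0.03,0.016,0,0,1, 0,0.014,-0.041,0.0222,0,0,1, 0,0.014,-0.041,0.0222,0,0,1, 0,0.014,-0.041,0.0222,0,0,1, 0,0.014,-0.041,0.0222,0,0,1, 0,0.014,-0.041,0.0222,0,0,1]'
python3 look.py 30
```

```text
time: 13.27
ee_pos: [0.5413, -0.2316, 0.1648]
orientation: [-2.117, 1.668, -0.447]
force: [0.9, 1.3, -3.8]
grip_width: 0.0152
tool tilt 29.99 ee [ 0.5413 -0.2316  0.1648]
scoop rel tool [(1, np.float64(0.2), np.float64(0.0436), 10), (-1, np.float64(0.93), np.float64(0.0429), 10)]
+1 deg: y 0.007 z -0.021 ax 0.0111
+2 deg: y 0.014 z -0.042 ax 0.0222
+3 deg: y 0.021 z -0.062 ax 0.0333
```

View pics/s_30c.png

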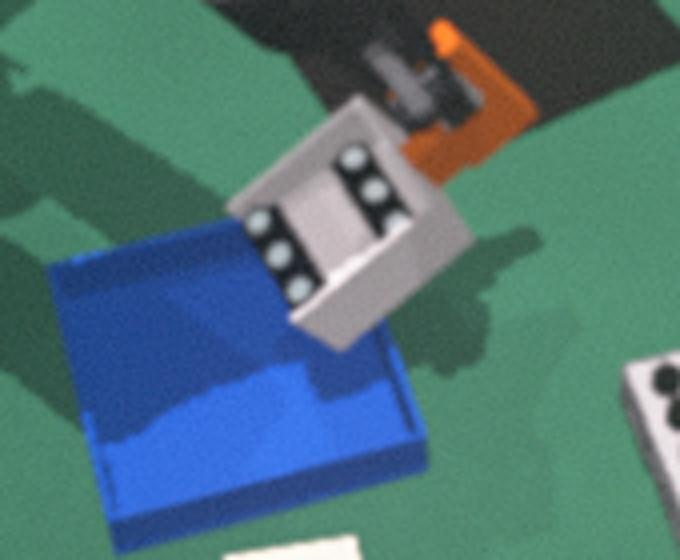

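The front row is sliding at 30°, so I'm holding this pose.

```bash

python3 -m creep '[0,0,0,0,0,0,1, 0,0,0,0,0,0,1, 0,0,0,0,0,0,1, 0,0,0,0,0,0,1, 0,0,0,0,0,0,1, 0,0,0,0,0,0,1, 0,0,0,0,0,0,1, 0,0,0,0,0,0,1]'
python3 look.py 30b
```

```text
time: 13.98
ee_pos: [0.5413, -0.2315, 0.1648]
orientation: [-2.117, 1.668, -0.447]
force: [-0.6, 0.2, -2.9]
grip_width: 0.0153
tool tilt 29.99 ee [ 0.5413 -0.2315  0.1648]
scoop rel tool [(1, np.float64(-0.22), np.float64(0.0437), 10), (-1, np.float64(-0.6), np.float64(0.0435), 10)]
+1 deg: y 0.007 z -0.021 ax 0.0111
+2 deg: y 0.014 z -0.042 ax 0.0222
+3 deg: y 0.021 z -0.062 ax 0.0333
```

View pics/s_30bc.png

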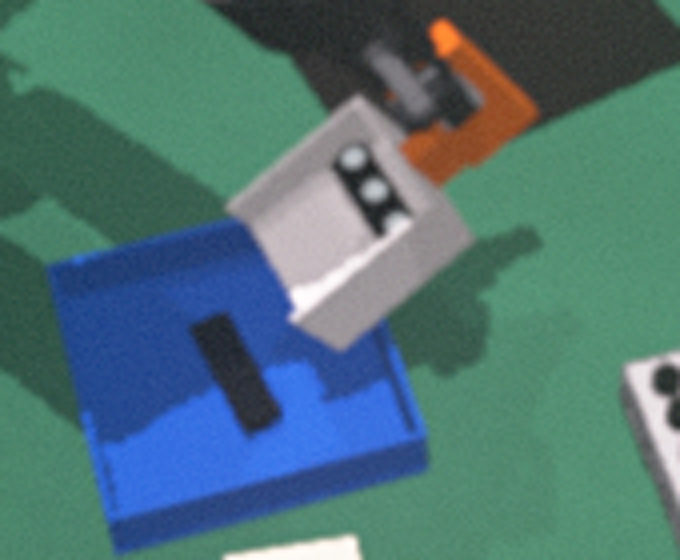

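All three front barrels lie in the tray as a dark bar at about (235,372) in the crop, and the back row is still in the scoop. I'm holding for over a second.

```bash

python3 -m creep '[0,0,0,0,0,0,1, 0,0,0,0,0,0,1, 0,0,0,0,0,0,1, 0,0,0,0,0,0,1, 0,0,0,0,0,0,1, 0,0,0,0,0,0,1, 0,0,0,0,0,0,1, 0,0,0,0,0,0,1]'
python3 -m creep '[0,0,0,0,0,0,1, 0,0,0,0,0,0,1, 0,0,0,0,0,0,1, 0,0,0,0,0,0,1, 0,0,0,0,0,0,1, 0,0,0,0,0,0,1, 0,0,0,0,0,0,1, 0,0,0,0,0,0,1]'
python3 look.py 30c
python3 go.py 0.575 -0.2235 0.156 13.5 0
python3 - <<'E'
from h import *
d=load('side');P=depthpts(d);g=d['image'].max(2)
m=(g<60)&(abs(P[...,0]-.434)<.075)&(abs(P[...,1]+.2585)<.075)&(P[...,2]>.008)&(P[...,2]<.04)
r=cv2.minAreaRect(P[m][:,:2].astype(np.float32));print(r,np.percentile(P[m][:,2],[10,50,90]))
E
```

```text
time: 14.7
ee_pos: [0.5413, -0.2315, 0.1648]
orientation: [-2.117, 1.668, -0.447]
force: [0.6, 0.1, -3.3]
grip_width: 0.015
time: 15.37
ee_pos: [0.5413, -0.2315, 0.1648]
orientation: [-2.117, 1.668, -0.447]
force: [0.3, -0.4, -2.9]
grip_width: 0.0152
tool tilt 29.99 ee [ 0.5413 -0.2315  0.1648]
scoop rel tool [(1, np.float64(-0.25), np.float64(0.0436), 10), (-1, np.float64(-0.06), np.float64(0.0434), 10)]
+1 deg: y 0.007 z -0.021 ax 0.0111
+2 deg: y 0.014 z -0.042 ax 0.0222
+3 deg: y 0.021 z -0.062 ax 0.0333
tool axes [[0.234, -0.972, -0.0], [-0.842, -0.202, -0.5], [0.486, 0.117, -0.866]]
shift/0.1 (tool): [ 0.001 -0.256  0.25 ]
turn/(pi/2): [-3.332e-01  1.000e-04  2.000e-04]
((0.43210169672966003, -0.2566036283969879), (0.01582520641386509, 0.06305745989084244), 12.99721622467041) [0.01754086 0.01986825 0.02222395]
```

View pics/s_30cc.png

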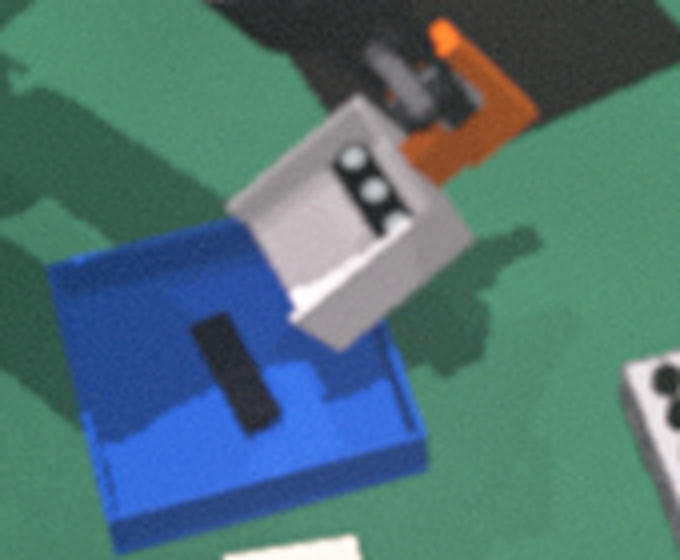

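1.4 s have passed still at 30°. The bar measures 63 mm long and 20 mm high at the tray's centre, which fits three barrels. I'm levelling the scoop and heading back to the mat.

```bash

python3 -m creep '[0,-0.01,0.01,-0.01,0,0,1, 0,-0.03,0.03,-0.04,0,0,1, 0,-0.07,0.07,-0.09,0,0,1, 0,-0.12,0.12,-0.16,0,0,1, 0,-0.18,0.18,-0.23,0,0,1, 0,-0.22,0.22,-0.29,0,0,1, 0,-0.25,0.24,-0.323,0,0,1, 0,-0.256,0.25,-0.3332,0,0,1]'
python3 -m creep '[-0.02,-0.02,0,0,0,0,1, -0.07,-0.06,0,0,0,0,1, -0.15,-0.14,0,0,0,0,1, -0.26,-0.23,0,0,0,0,1, -0.37,-0.33,0,0,0,0,1, -0.48,-0.43,0,0,0,0,1, -0.59,-0.53,0,0,0,0,1, -0.7,-0.63,0,0,0,0,1]'
python3 go.py 0.667 -0.0565 0.0665 13.5 0
python3 look.py back
```

```text
time: 16.08
ee_pos: [0.5779, -0.2227, 0.1562]
orientation: [2.469, -1.941, 0.002]
force: [0.2, -0.3, -3.8]
grip_width: 0.0154
time: 16.75
ee_pos: [0.6206, -0.1388, 0.1561]
orientation: [-2.468, 1.944, -0.0]
force: [-0.2, 0.0, -4.0]
grip_width: 0.0156
tool axes [[0.234, -0.972, -0.0], [-0.972, -0.234, -0.0], [0.0, 0.0, -1.0]]
shift/0.1 (tool): [-0.692 -0.644  0.896]
turn/(pi/2): [-0.0003  0.0001  0.0005]
tool tilt 0.03 ee [ 0.6206 -0.1388  0.1561]
scoop rel tool [(1, np.float64(0.11), np.float64(0.043), 10), (-1, np.float64(0.84), np.float64(0.0432), 10)]
+1 deg: y 0.007 z -0.021 ax 0.0111
+2 deg: y 0.014 z -0.042 ax 0.0222
+3 deg: y 0.021 z -0.062 ax 0.0333
```

View pics/s_back.png

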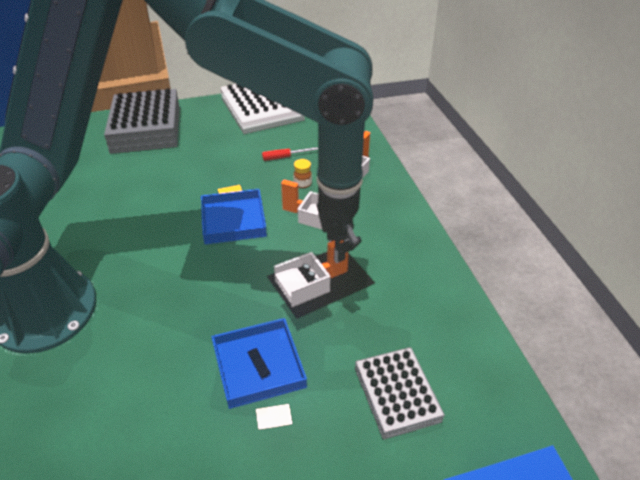

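The back row is still in the scoop at (308,272). I'm finishing the traverse and then lowering.

```bash

python3 -m creep '[-0.11,-0.1,0,0,0,0,1, -0.22,-0.2,0,0,0,0,1, -0.33,-0.3,0,0,0,0,1, -0.43,-0.4,0,0,0,0,1, -0.53,-0.49,0,0,0,0,1, -0.61,-0.57,0,0,0,0,1, -0.67,-0.62,0,0,0,0,1, -0.69,-0.64,0,0,0,0,1]'
python3 -m creep '[0,0,0.04,0,0,0,1, 0,0,0.12,0,0,0,1, 0,0,0.24,0,0,0,1, 0,0,0.38,0,0,0,1, 0,0,0.52,0,0,0,1, 0,0,0.65,0,0,0,1, 0,0,0.75,0,0,0,1, 0,0,0.8,0,0,0,1]'
python3 go.py 0.667 -0.0565 0.0665 13.5 0
python3 -c "
from h import *
print(ctrl.state()['force'])"
```

```text
time: 17.47
ee_pos: [0.6666, -0.0571, 0.1559]
orientation: [-2.468, 1.943, 0.0]
force: [0.5, -0.8, -3.5]
grip_width: 0.0152
time: 18.13
ee_pos: [0.6644, -0.0587, 0.0735]
orientation: [2.466, -1.944, -0.005]
force: [-0.1, -0.5, -3.0]
grip_width: 0.0151
tool axes [[0.233, -0.972, -0.001], [-0.972, -0.233, 0.003], [-0.003, 0.001, -1.0]]
shift/0.1 (tool): [-0.016 -0.03   0.069]
turn/(pi/2): [ 0.002   0.0009 -0.0002]
[-0.13384487 -0.54170342 -3.0387299 ]
```

```bash

python3 -m creep '[0,0,0.01,0,0,0,1, 0,0,0.02,0,0,0,1, 0,0,0.03,0,0,0,1, 0,0,0.04,0,0,0,1, 0,0,0.05,0,0,0,1, 0,0,0.06,0,0,0,1, 0,0,0.07,0,0,0,1, 0,0,0.07,0,0,0,1]'
python3 go.py 0.667 -0.0565 0.0665 13.5 0
python3 look.py low; python3 -c "
from h import *
print(ctrl.state()['force'])"
```

```text
time: 18.8
ee_pos: [0.6659, -0.0585, 0.069]
orientation: [-2.467, 1.944, 0.0]
force: [0.4, 0.4, -3.1]
grip_width: 0.0152
tool axes [[0.234, -0.972, -0.0], [-0.972, -0.234, 0.0], [-0.0, 0.0, -1.0]]
shift/0.1 (tool): [-0.017 -0.015  0.025]
turn/(pi/2): [0.     0.0001 0.0002]
tool tilt 0.01 ee [ 0.6659 -0.0585  0.069 ]
scoop rel tool [(1, np.float64(-0.13), np.float64(0.043), 10), (-1, np.float64(0.96), np.float64(0.0428), 10)]
+1 deg: y 0.007 z -0.021 ax 0.0111
+2 deg: y 0.014 z -0.042 ax 0.0222
+3 deg: y 0.021 z -0.062 ax 0.0333
[-1.20739492  0.00798828 -3.06777658]
```

Still hanging at -3 N. I'm lowering the last 2.5 mm.

```bash

python3 -m creep '[0,0,0.005,0,0,0,1, 0,0,0.01,0,0,0,1, 0,0,0.015,0,0,0,1, 0,0,0.02,0,0,0,1, 0,0,0.025,0,0,0,1, 0,0,0.03,0,0,0,1, 0,0,0.03,0,0,0,1, 0,0,0.03,0,0,0,1]'
```

```text
time: 19.52
ee_pos: [0.666, -0.0586, 0.0661]
orientation: [-2.467, 1.944, -0.0]
force: [-1.0, -0.5, -0.2]
grip_width: 0.0156
```

The mat now carries the weight, with the wrist force near zero. I'm opening the gripper and backing off straight up.

```bash

python3 -m creep '[0,0,0,0,0,0,0.5, 0,0,0,0,0,0,0, 0,0,0,0,0,0,-0.5, 0,0,0,0,0,0,-1, 0,0,0,0,0,0,-1, 0,0,0,0,0,0,-1, 0,0,0,0,0,0,-1, 0,0,0,0,0,0,-1]'
python3 -m creep '[0,0,-0.05,0,0,0,-1, 0,0,-0.15,0,0,0,-1, 0,0,-0.3,0,0,0,-1, 0,0,-0.45,0,0,0,-1, 0,0,-0.6,0,0,0,-1, 0,0,-0.75,0,0,0,-1, 0,0,-0.9,0,0,0,-1, 0,0,-1,0,0,0,-1]'
python3 -m creep '[0,0,-0.05,0,0,0,-1, 0,0,-0.15,0,0,0,-1, 0,0,-0.3,0,0,0,-1, 0,0,-0.4,0,0,0,-1, 0,0,-0.5,0,0,0,-1, 0,0,-0.5,0,0,0,-1, 0,0,-0.5,0,0,0,-1, 0,0,-0.5,0,0,0,-1]'
python3 - <<'E'
from h import *
d=snap('side','final.png');P=depthpts(d);hsv=cv2.cvtColor(d['image'],cv2.COLOR_RGB2HSV)
near=(abs(P[...,0]-.62)<.11)&(abs(P[...,1]+.065)<.09)
w=(cv2.inRange(hsv,(0,0,110),(180,60,255))>0)&near&(P[...,2]>.040)&(P[...,2]<.056)
p=P[w];A=np.c_[p[:,:2],np.ones(len(p))];c=np.linalg.lstsq(A,p[:,2],rcond=None)[0]
print(cv2.minAreaRect(p[:,:2].astype(np.float32)),'tilt deg',np.degrees(c[:2]),'z',np.median(p[:,2]))
o=(cv2.inRange(hsv,(5,120,80),(20,255,255))>0)&near&(P[...,2]>.082);print('handle top',P[o].mean(0))
img=cv2.imread('pics/final.png');cv2.imwrite('pics/finalc.png',cv2.resize(img[140:440,190:450],(780,600)[:2] if 0 else None,fx=2,fy=2))
E
```

```text
time: 20.18
ee_pos: [0.6659, -0.0585, 0.066]
orientation: [-2.467, 1.944, 0.0]
force: [0.2, -1.1, 0.1]
grip_width: 0.0853
time: 20.85
ee_pos: [0.6669, -0.0587, 0.1687]
orientation: [-2.466, 1.944, -0.004]
force: [1.0, 0.4, 0.4]
grip_width: 0.0854
time: 21.52
ee_pos: [0.6655, -0.0585, 0.2153]
orientation: [2.467, -1.944, -0.002]
force: [0.6, -0.7, 0.0]
grip_width: 0.0852
((0.5913845300674438, -0.07530022412538528), (0.08362230658531189, 0.0803157165646553), 13.369638442993164) tilt deg [0.46196643 0.18971775] z 0.04621119554517894
handle top [ 0.66556094 -0.06027199  0.08925265]
```

View pics/finalc.png

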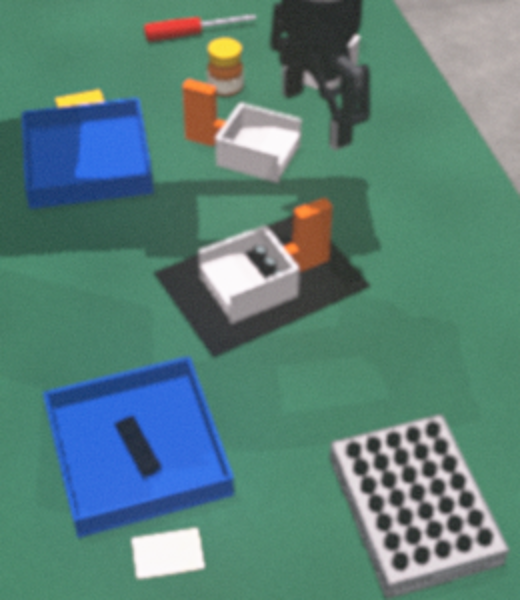

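The scoop stands flat on the mat (tilt about 0.5°) with the back row in it. The three front barrels are in the white card's tray, the yellow card's tray is empty, and the bystanders look unmoved. I'm handing the job in.

```bash
python3 -c "
from h import *
print(ctrl.close_job())"
```

```text
the job is handed in; nothing more can be done
None
```

The job is done and handed in at about 21.5 s of the 72 s limit; no verdict was reported.

**What I did:**
- I gripped the scoop by its orange handle; the jaws stopped at 15.5 mm on the 16 mm block.
- I carried it level to the right tray, the one with the white card, and tilted it in 2° steps from 22° on, looking after each step from 24°.
- The front row slid at 30°. I held still for about 1.4 s after seeing all three barrels in the tray.
- I then levelled the scoop, stood it back on its mat, released it and backed the gripper off straight up.

**Last checks:**
- **Front row:** the barrels lie side by side at the tray centre as a dark bar 63 mm long and about 20 mm high, which fits three barrels.
- **Scoop:** it is flat to about 0.5°, within about 2 mm of where it started.
- **Other objects:** the yellow card's tray is empty. The jar, screwdriver and stack look unmoved by eye; I did not measure their positions again.

**Weak point:** in the final view the cup wall hides the third back barrel. It last showed, partly behind the wall, at the end of the hold at 30°.

No checks disagreed.

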